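# Seat a plug-in card with its rack's ejector levers

### The job

Take the plug-in card out of its wooden stand, lower it upright into the guides of the small card rack until it rests on the sprung contact strip, and let go while both ejector levers are still open. Then swing each of the two levers inward until the card is fully home against its stop, level, and stays held down by both levers. How deep the card goes cannot be seen and differs from rack to rack, so feel for the firm stop and do not force the levers or the rack; leave the glass flask, the small brown bottle and the spice jar standing where they are.

Things in the scene. Friction and masses are not known exactly. Their poses are not given: they have to be found in the camera images.
- card_mid (a point): Centre of the loose upright plug-in card (about 0.16 kg), 40 mm above its lower edge. Green circuit board between aluminium end rails: 78 mm long (y axis; 66 mm above the tabs), 80 mm high (z), 8 mm thick (x). From each end rail a tab sticks out 16 mm in y (to 55 mm from the centre), its top 36 mm above the card's lower edge. Fits either way round. Starts in the stand.
- card_grip (a point): Middle of the card's grey grip bar, 31 mm above card_mid, 9 mm below the card's top edge; the bar is 66 mm long (y), 18 mm high and 12 mm thick (x): grip it here from above, across the thickness. Axes as card_mid.
- stand: Fixed bench stand of light wood, 60 x 100 x 28 mm, origin at the centre of its underside, z up; the card stands in its slot (12 mm wide, 20 mm deep, along the stand's y axis), its lower edge 8 mm above the desk.
- rack: Fixed metal card rack, base 56 x 176 x 8 mm, origin at the centre of its underside, z up, long axis y; a black lever is hinged at each end. The card stands in the rack's yz plane, centred at x = y = 0. At first its lower edge rests on a sprung strip 19 to 25 mm above the desk (unseen); fully home it stands on fixed stops under its foot and tabs, 5 mm lower. Never push rack or levers with over 35 N.
- guide_mouth (a point): Point between the mouths of the rack's guides, 65 mm above the desk; axes as the rack. The card goes straight down here between two pairs of flared cheeks (at y = -30 and +30 mm; below the flare 1.2 mm play each side in x) and two end walls beyond its ends (flared, 1.9 mm play each way in y, tops 37 mm above the desk).
- lever_left (a joint): Lever at the rack's +y end, hinged about x at y = 72 mm, z = 44 mm; rad: 0 fully in, 1.1 fully open (upper end out to +y). Arm 58 mm, leaning 0.3 rad inward from upright at 0. A nose 26 mm inboard of the hinge comes down on the card's tab at about 0.25 to 0.6; the card is home at about 0.05 to 0.4, as the hidden depth has it. Starts open (0.9 to 1.05); a stiff hinge keeps it where it is left.
- lever_right (a joint): The same for the lever at the rack's -y end (hinge at y = -72 mm; upper end swings outward to -y). If one lever is closed fully first, the card tilts and its other tab may catch on the end of the second nose; so bring both noses over the tabs (about 0.5) before closing either fully.
- left_bar (a point): Centre of the thumb bar at the left lever's upper end, round, 10 mm in diameter, 28 mm long along the rack's x; push it inward (rack -y) from its outer side; it moves on a 58 mm arc about the hinge. The push takes 3 to 13 N (if the card binds, press again); at the stop the force rises steeply: 13 to 20 N is a firm push home.
- right_bar (a point): The same on the right lever; push it inward to the rack's +y.
- strip (a joint): How far the sprung contact strip under the card is pressed down, m: 0 at rest, 0.005 when the level card stands on its fixed stops. Its spring pushes up with 3 N at 0 and 7 N at 0.005, so the card rises again if the levers do not hold it.
- flask_mid (a point): Centre of a clear glass flask, 73 mm wide, 121 mm high, a bystander standing on the desk.
- brown_bottle_mid (a point): Centre of a small dark brown dropper bottle, 36 mm wide, 77 mm high, a bystander standing on the desk.
- spice_mid (a point): Centre of a spice jar, 44 mm wide, 105 mm high, a bystander standing on the desk.
Things that resemble listed ones, but are neither listed nor needed, are in the scene too. Of the things that look like the part that bears card_mid, the larger one is meant.

How it is judged:
By the outcome, as a careful person would: the job done as asked, in the order asked, and still so for the second after the job is handed in, with the robot touching nothing.
It also fails if it takes over 72 s, if anything falls off the work surface, if the arm or the gripper's body presses on something with over 40 N, if the wrist force passes 120 N, or if a joint passes its speed limit or range.

### The arm

A 6-joint arm with a two-finger parallel gripper is mounted at the origin on a cart in front of the work surface, level with it; the furniture and walls round the work are solid. World frame = base frame: x ahead of the robot, y to its left, z up, the work surface at z = 0. Lengths are in mm, angles in rad, forces in N, time in s.
With the tool pointing down it reaches from about 275 to 975 mm from the base axis. Payload 8.4 kg.
Tool frame: the origin (TCP) lies on the centre line of the jaws, within the pads' length; the fingertips stand 8 mm ahead of it and the grasp point (between the pads) lies 11 mm behind it; z points along the fingers, y is the line along which they close (so a half turn about z gives the same grasp; the last joint's range is limited). The gripper opens to 92 mm and grips with 3 to 60 N. Pads are 20 mm wide; open, the fingers measure 128 mm over their backs; the gripper's body (75 mm by 189 mm) begins 69 mm behind the grasp point.
Start: joints at [-1.25, 0.353, 1.633, -0, 1.155, -0.002], TCP at [198.263, -592.722, 222.583] pointing down, gripper open.
Joint ranges: [-2.63, 2.63], [-0.92, 2.1], [0.06, 2.66], [-1.3, 4.44], [0, 2.69], [-3.02, 3.02]. Speed limits (rad/s): [2.22, 2.22, 2.79, 3.14, 3.14, 3.14].

### API

Orientations are given as a rotation vector (axis times angle).
In Python, from workcell import sensors, camera, order gives the robot as it stands.
- The arm moves only by the tool drive_tool, never from a script. Its argument "commands" is a list that holds one entry, the list of rows, each a list of 5 numbers: the opening, from 0 (shut) to 1 (fully open), then the shift along the world's x, y, z in cm, then the turn about the world's z in rad. In form: [[[fingers, x, y, z, twist], ...]]. A call has 1 to 20 rows; each row is the pose to reach, as a shift and turn from the pose commanded when the call began; what a row does not reach only later rows make up. A row lasts 1/10 s, in which the tool goes at most 50 mm and 8.59 degrees, less where a joint would pass 70% of its speed; a pose out of reach is approached as far as the arm can. A call with a gripper value outside its range is refused whole. The fingers move at their own pace and stop on an object; "newtons" is the grip in N (left out, the last holds). Time passes only in rows, so rows that repeat a pose let the fingers close. It gives the time, the measured TCP pose, the force, the opening and the grip force at its end, in the units of the state.
- sensors.get_state(): the state, without advancing time (a new reading comes with each control period).
- camera(name): name is "side" or "top" or "wrist"; returns a dict with "color" (420x560x3 uint8, red, green, blue), "K" (3x3 intrinsics, pixels), "xyz" and "attitude" of the camera in the world. Camera axes: x right, y up, looking along -z (the intrinsics and any distortion apply to the point x, -y, -z); pixel columns grow to the right and rows downward; lengths in mm; the calibration is good to about 2 mm. A picture is of the moment at which its call begins. There is no depth.
- order.finish_job(): hands the job in; it is judged then, once.
The state is a dict: "time_s": time; "joint_positions": joint angles; "dq": joint speeds; "joint_torque": joint torques, N m; "tool_pos": TCP position; "tool_rot": TCP orientation; "contact_force": force on the tool from outside, world axes, zero at the start; "ft_torque": the same for the moment, N m; "finger_gap": finger opening in mm; "gripper_force": force on a finger pad.
Only numpy, scipy, OpenCV 4.12 (cv2) and the standard library are available. Lean on these libraries where they do the work, as an engineer would, in place of code of your own. Each camera call takes 0.05 s, during which the arm holds its last target. There are 200 camera calls.

## Working session

There is one attempt and no reset: what is moved stays moved. The work goes in short steps, Python scripts to look and compute and a tool call to move; the robot and the scene stay as the last step left them, time stands still between calls to the robot, and variables do not carry over. Pictures are saved under pics/ and viewed, at most 10 in all, crops included, and the job is handed in when it is done.

Besides the shell and the picture viewer there is one more tool, called after "Request:" as name([rows], argument=value, ...), one row to a line, values as JSON. drive_tool: Moves the arm, as the interface text tells. Its arguments: {"type":"object","properties":{"commands":{"type":"array"},"newtons":{"type":"number"}},"required":["commands"]}

```bash
mkdir -p pics; ls; cat > h.py <<'E'
import numpy as np, cv2
from workcell import sensors, camera, order
def grab(n,tag):
    c=camera(n); cv2.imwrite(f'pics/{tag}.png',c['color'][...,::-1]); np.savez(f'pics/{tag}.npz',**{k:np.array(c[k]) for k in('color','K','xyz','attitude')},)
    return c
E
python3 - <<'E'
from h import *
for n in('side','top','wrist'):
    c=grab(n,n+'0'); print(n,c['K'],c['xyz'],c['attitude'],c.keys())
print(sensors.get_state())
E
```

```text
pics
side [[382.48929803   0.         280.40804382]
 [  0.         382.48929803 220.20290271]
 [  0.           0.           1.        ]] [  72.25895872 1006.48985399  635.76853311] [ 0.33917882 -1.38650198 -2.34910755] dict_keys(['color', 'K', 'xyz', 'attitude'])
top [[468.47815211   0.         279.6319952 ]
 [  0.         468.47815211 209.73156011]
 [  0.           0.           1.        ]] [ 287.56487731  122.85793752 1479.4247104 ] [ 0.12804839 -0.14010886 -1.59394053] dict_keys(['color', 'K', 'xyz', 'attitude'])
wrist [[355.41144996   0.         275.30728995]
 [  0.         355.41144996 209.92621637]
 [  0.           0.           1.        ]] [ 261.82305157 -571.22949053  383.8759023 ] [-0.20855624  0.15182484 -1.24162792] dict_keys(['color', 'K', 'xyz', 'attitude'])
{'time_s': 0.15, 'joint_positions': array([-1.25041217e+00,  3.53511736e-01,  1.63395383e+00, -2.71034030e-05,
        1.15515932e+00, -2.39587526e-03]), 'dq': array([ 0.00244148, -0.00156787, -0.00256311, -0.0004924 , -0.00036665,
       -0.00112321]), 'joint_torque': array([-7.23249705e-04, -5.94207859e+01, -3.34469819e+01,  6.96211215e-02,
        2.04389181e-02, -8.22580455e-05]), 'tool_pos': array([ 198.13500756, -592.3882065 ,  222.02601844]), 'tool_rot': array([-3.09976239e+00, -5.04677338e-01,  2.95066080e-04]), 'contact_force': array([-0.1901434 ,  0.36261125,  0.26904739]), 'ft_torque': array([ 0.02005969, -0.04501328,  0.03409754]), 'gripper_force': 0.0, 'finger_gap': 91.9198646595918}
```

View pics/top0.png

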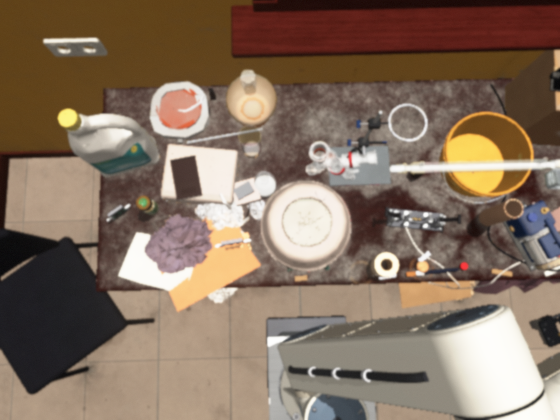

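View pics/side0.png

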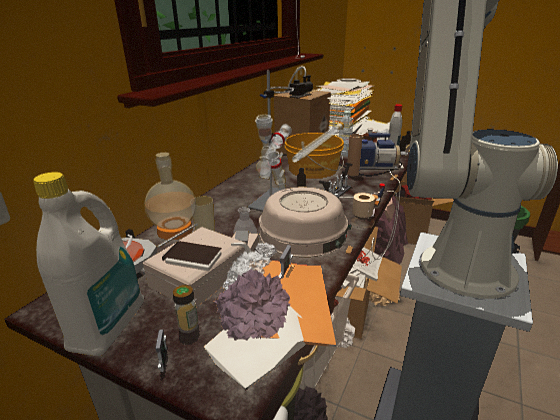

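The top view shows a rack-like object at about (418,218). A possible stand sits at (525,208), and small grey things are at (118,212) and (232,242). I'll enlarge these.

```bash
python3 - <<'E'
import cv2,numpy as np
t=cv2.imread('pics/top0.png'); s=cv2.imread('pics/side0.png')
a=cv2.resize(t[180:300,360:560],(800,480),interpolation=cv2.INTER_CUBIC)
cv2.imwrite('pics/c1.png',a)
E
```

```text
(no output)
```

View pics/wrist0.png

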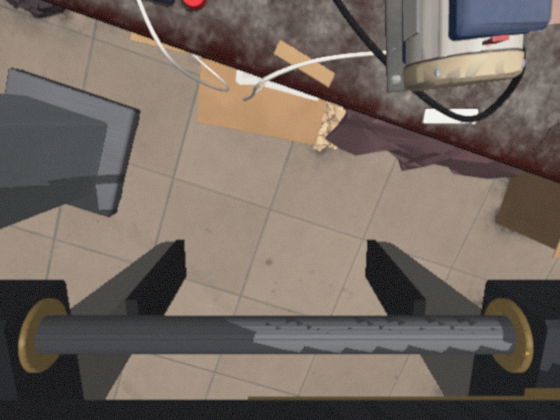

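View pics/c1.png

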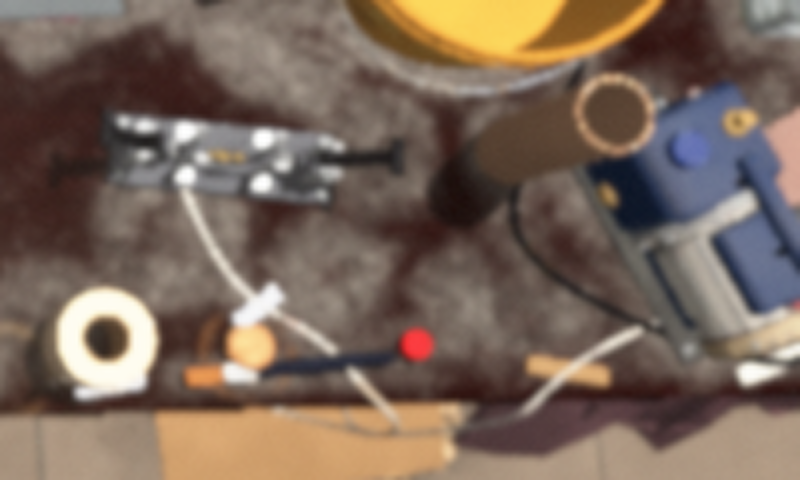

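The rack is empty, at crop (60–400, 110–200), i.e. top-view pixels about (375–460, 207–230), with both levers open. Next I'll look at the left half of the desk for the card candidates.

```bash
python3 - <<'E'
import cv2,numpy as np
t=cv2.imread('pics/top0.png'); s=cv2.imread('pics/side0.png')
R=lambda a,w,h:cv2.resize(a,(w,h),interpolation=cv2.INTER_CUBIC)
o=np.zeros((600,800,3),np.uint8)
o[:300,:400]=R(t[180:255,195:295],400,300)
o[:300,400:]=R(t[180:255,85:185],400,300)
o[300:,:400]=R(s[225:300,230:330],400,300)
o[300:,400:]=R(s[310:385,130:230],400,300)
cv2.imwrite('pics/c2.png',o)
E
```

```text
(no output)
```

View pics/c2.png

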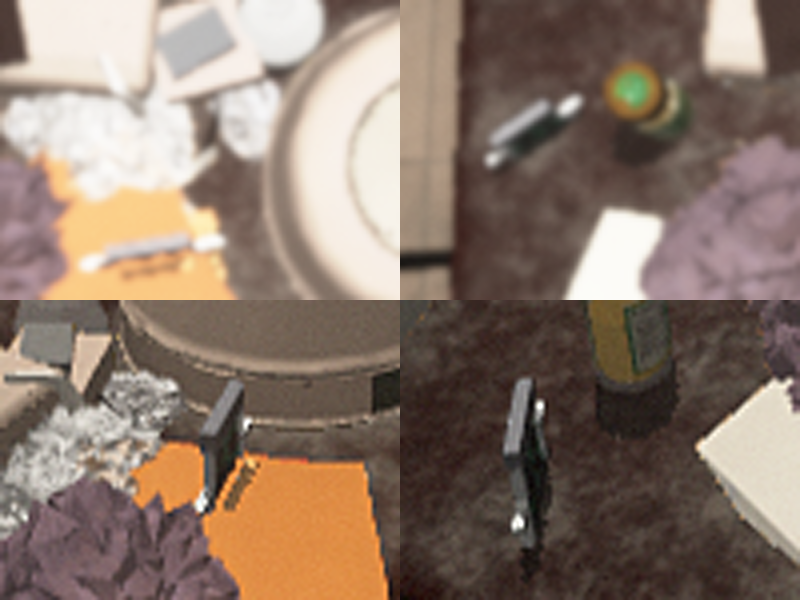

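There are two card-like things. A is at top-view (232,242) / side (285,253), about 34 px (~107 mm) across the tabs. B is at top-view (118,212) / side (162,350), about 26 px (~80 mm). A is the larger and matches the 110 mm tab span, so A is the card and B is a decoy (this crop confirms it). I'll triangulate now.

```bash
cat >> h.py <<'E'
from scipy.spatial.transform import Rotation as Ro
def ray(c,p):
    K=c['K']; d=np.array([(p[0]-K[0,2])/K[0,0],-(p[1]-K[1,2])/K[1,1],-1.])
    d=Ro.from_rotvec(c['attitude']).apply(d); return np.array(c['xyz']),d/np.linalg.norm(d)
def onz(c,p,z):
    o,d=ray(c,p); return o+d*(z-o[2])/d[2]
def tri(*cp):
    A=np.zeros((3,3));b=np.zeros(3)
    for c,p in cp:
        o,d=ray(c,p);P=np.eye(3)-np.outer(d,d);A+=P;b+=P@o
    x=np.linalg.solve(A,b); return x,[round(float(np.linalg.norm(np.cross(x-ray(c,p)[0],ray(c,p)[1]))),1) for c,p in cp]
def proj(c,X):
    v=Ro.from_rotvec(c['attitude']).inv().apply(np.array(X)-c['xyz']); K=c['K']
    return np.array([K[0,2]+K[0,0]*v[0]/-v[2],K[1,2]+K[1,1]*v[1]/v[2]])
def load(t): return dict(np.load(f'pics/{t}.npz'))
E
python3 - <<'E'
from h import *
np.set_printoptions(precision=1,suppress=True)
T=load('top0');S=load('side0')
print('bar',tri((T,(231.5,242)),(S,(285,252.5))))
print('tab',tri((T,(217.5,245.5)),(S,(281.2,275))),tri((T,(250,241)),(S,(291.8,256.2))))
for p in((217.5,245.5),(250,241)):print(onz(T,p,44))
print('A bar z88',onz(T,(231.5,242),88),'B',onz(T,(107.,220),40),onz(T,(129.5,206),40))
c=lambda u,v:(360+u/4,180+v/4)
for p in((55,165),(398,155)):print('lev',onz(T,c(*p),92))
for p in((108,112),(108,183),(345,135),(330,203)):print('base',onz(T,c(*p),8))
print('side of rack',proj(S,onz(T,c(222,160),30)))
E
```

```text
bar (array([436.3, 256.5,  81.4]), [3.0, 3.0])
tab (array([428.1, 302.2,  42.8]), [0.2, 0.2]) (array([442. , 203.4,  35.8]), [2.3, 2.3])
[427.8 302.   44. ]
[439.  202.1  44. ]
A bar z88 [432.8 254.8  88. ] B [516.8 644.2  40. ] [559.  575.8  40. ]
lev [ 483.1 -172.    92. ]
lev [ 483.7 -430.    92. ]
base [ 536.5 -234.8    8. ]
base [ 479.4 -231.     8. ]
base [ 512.8 -422.7    8. ]
base [ 458.7 -405.9    8. ]
side of rack [337.1 186.7]
```

Request:
drive_tool([
  [[0.6,0,0,5,0],[0.6,0,0,10,0],[0.6,3,2,14,0.12],[0.6,6,4,17,0.25],[0.6,10,6,17,0.4],[0.6,14,9,17,0.55],[0.6,18,12,17,0.7],[0.6,22,15,17,0.85],[0.6,26,18,17,1.0],[0.6,29,19,17,1.13],[0.6,29,19,17,1.13],[0.6,29,19,17,1.13],[0.6,29,19,17,1.13]],
])

```text
time_s: 1.45
tool_pos: [487.3, -403.2, 392.4]
tool_rot: [-2.351, -2.083, 0.001]
contact_force: [-0.3, 0.3, -0.2]
finger_gap: 55.3
gripper_force: 0.0
```

```bash
python3 - <<'E'
from h import *
c=grab('wrist','w1'); print(c['xyz'],c['attitude']); s=sensors.get_state(); print(s['tool_pos'],s['tool_rot'],s['joint_positions'])
print(onz(c,(280,210),0),proj(c,(495,-320,0)))
E
```

```text
[ 495.50790251 -336.64458023  554.31094417] [-0.24169284  0.01474986 -0.11992068]
[ 487.14937526 -403.41993396  392.53199638] [-2.35105791e+00 -2.08338688e+00  6.46153784e-04] [-6.93823244e-01  2.57888813e-01  1.39612254e+00 -3.68677320e-04
  1.48789995e+00 -5.73215379e-01]
[ 486.43426739 -473.49086432    0.        ] [273.70194955 110.91730022]
```

View pics/w1.png

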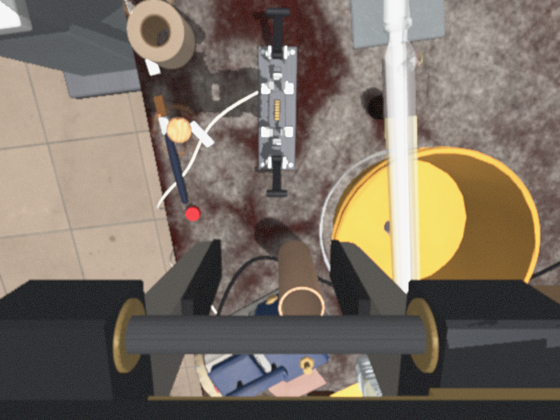

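Wrist view (up = +y): rack base is at (262–298, 47–168) and the thumb bars at (278,13) and (277,193). The brown bottle is at (377,104), a tube has its base near (280,240), and the bucket rim is right of (333,235). Refining by masks.

```bash
python3 - <<'E'
from h import *
np.set_printoptions(precision=1,suppress=True)
W=load('w1');T=load('top0')
c=lambda u,v:(360+u/4,180+v/4)
print('tubetop',tri((T,c(613,112)),(W,(302,303))),'base',onz(W,(280,235),0))
print('bucket rim near',tri((T,c(430,45)),(W,(345,190))), 'left', onz(W,(333,235),150),onz(W,(360,165),150))
im=W['color']; g=cv2.cvtColor(im,cv2.COLOR_RGB2GRAY)
# black bars
for (y0,y1,x0,x1) in((3,26,255,300),(180,202,255,300)):
    m=(g[y0:y1,x0:x1]<35); yy,xx=np.nonzero(m); 
    print('bar',x0+xx.min(),x0+xx.max(),y0+yy.min(),y0+yy.max(), m.sum(1), m.sum(0))
cv2.imwrite('pics/c3.png',cv2.resize(im[0:210,215:340,::-1],(750//2*2//2*1,630) if 0 else (357,600),interpolation=cv2.INTER_CUBIC))
for z in(0,8):
  print([onz(W,p,z)[:2] for p in((262,47),(298,47),(298,168),(262,168))])
for p,z in(((278,13),92),((277,193),92)):print(onz(W,p,z))
print('lev L',tri((T,c(55,165)),(W,(278,13))),tri((T,c(398,155)),(W,(277,193))))
E
```

```text
tubetop (array([ 502.8, -565.2,  144.3]), [2.8, 2.8]) base [ 481.5 -515.3    0. ]
bucket rim near (array([ 547.6, -407.6,  220.5]), [6.2, 6.2]) left [ 548.  -474.6  150. ] [ 585.3 -395.1  150. ]
bar 255 268 11 25 [ 0  0  0  0  0  0  0  0  1  2  7  8  7  8 11 10  6  6  6  4  7  5  4] [ 5  5  5  5  5  8 12  9 10  7 10  6  3  2  0  0  0  0  0  0  0  0  0  0
  0  0  0  0  0  0  0  0  0  0  0  0  0  0  0  0  0  0  0  0  0]Traceback (most recent call last):
  File "<stdin>", line 11, in <module>
    return umr_minimum(a, axis, None, out, keepdims, initial, where)
ValueError: zero-size array to reduction operation minimum which has no identity
```

```bash
python3 - <<'E'
from h import *
np.set_printoptions(precision=1,suppress=True)
W=load('w1');T=load('top0')
c=lambda u,v:(360+u/4,180+v/4)
im=W['color']
cv2.imwrite('pics/c3.png',cv2.resize(im[0:210,215:340,::-1],(357,600),interpolation=cv2.INTER_CUBIC))
for z in(0,8):
  print([onz(W,p,z)[:2] for p in((262,47),(298,47),(298,168),(262,168))])
for p,z in(((278,13),92),((277,193),92)):print(onz(W,p,z))
print('lev L',tri((T,c(55,165)),(W,(278,13))),tri((T,c(398,155)),(W,(277,193))))
E
```

```text
[array([ 489. , -229.7]), array([ 540.6, -236. ]), array([ 522.2, -409.8]), array([ 466.4, -403. ])]
[array([ 489.1, -231.3]), array([ 539.9, -237.4]), array([ 521.9, -408.7]), array([ 466.9, -402.1])]
[ 513.6 -213.    92. ]
[ 486.7 -427.3   92. ]
lev L (array([ 506.9, -190.1,   -2.6]), [10.6, 10.6]) (array([ 485.2, -428.4,   92.6]), [2.0, 2.0])
```

View pics/c3.png

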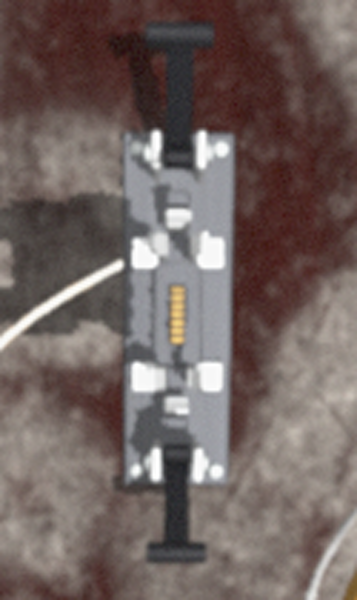

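Crop: base corners (124,133)–(231,484), cheek pairs at rows 252 and 377, contact strip at (177,314), bars at (180,36) and (177,552). I'll take one closer look to pin the guide centre.

Request:
drive_tool([
  [[0.6,0.7,4.5,-4,0],[0.6,1.4,8.6,-8,0],[0.6,1.4,8.6,-10,0],[0.6,1.4,8.6,-10,0],[0.6,1.4,8.6,-10,0]],
])

```text
time_s: 2.0
tool_pos: [501.8, -317.7, 293.5]
tool_rot: [2.349, 2.085, -0.001]
contact_force: [0.1, -1.1, 0.5]
finger_gap: 55.3
gripper_force: 0.0
```

```bash
python3 - <<'E'
from h import *
c=grab('wrist','w2'); s=sensors.get_state(); print(s['tool_pos'],s['tool_rot'],c['xyz'])
a,b=proj(c,(513.6,-213,92)),proj(c,(486.7,-427,92)); print(a,b)
m=proj(c,(503,-320,30)); x0,y0=int(m[0])-75,int(m[1])-110; y0=max(y0,0); print(x0,y0)
cv2.imwrite('pics/c4.png',cv2.resize(c['color'][y0:y0+200,x0:x0+150,::-1],(450,600),interpolation=cv2.INTER_CUBIC))
E
```

```text
[ 502.45384273 -318.42321546  294.44039591] [2.34841683e+00 2.08336202e+00 3.22517325e-04] [ 509.83170328 -251.09671811  455.36521549]
[274.28225032  81.23389242] [273.29348059 286.32156825]
201 71
```

View pics/c4.png

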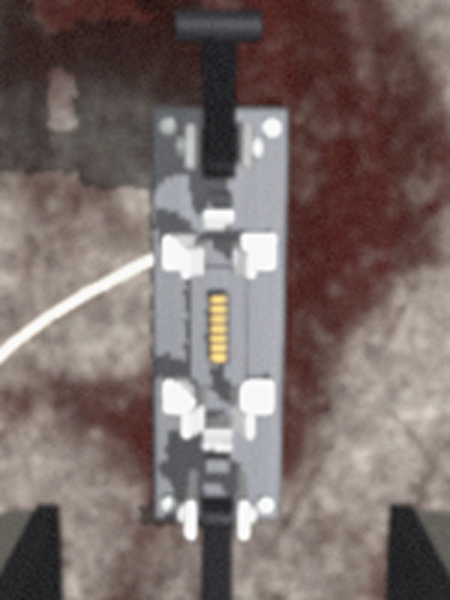

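```bash
cat > meas.py <<'E'
from h import *
np.set_printoptions(precision=1,suppress=True)
A=load('w1');B=load('w2')
a=lambda u,v:(215+u/2.857,v/2.857); b=lambda u,v:(201+u/3,71+v/3)
for n,p,q in(('strip',(177,314),(218,328)),('cheek+y',(178,252),(220,252)),('cheek-y',(179,377),(218,397)),('bar+y',(180,36),(219,26)),
 ('screwTL',(137,149),(168,126)),('screwTR',(221,150),(272,128)),('screwBR',(217,470),(267,505)),('screwBL',(136,470),(167,505))):
    print(n,*tri((A,a(*p)),(B,b(*q))))
print('cheeks z65',onz(B,b(220,252),65),onz(B,b(218,397),65),'base',np.mean([onz(B,b(*p),8) for p in((155,108),(288,108),(155,515),(284,517))],0),
 'screws z8',[onz(B,b(*p),9)[:2] for p in((168,126),(272,128),(267,505),(167,505))])
print('strip z20',onz(B,b(218,328),22))
E
python3 meas.py
```

```text
strip [ 499.8 -319.9   23.2] [0.0, 0.0]
cheek+y [ 504.1 -289.9   16.5] [0.1, 0.1]
cheek-y [ 496.6 -350.9   13.3] [0.6, 0.6]
bar+y [ 513.7 -210.9   86.1] [0.2, 0.2]
screwTL [ 489.4 -237.9    6.8] [0.2, 0.2]
screwTR [ 531.1 -243.7    8.2] [0.1, 0.1]
screwBR [ 511.5 -401.5   12.6] [0.1, 0.1]
screwBL [ 468.4 -396.3   13.1] [0.3, 0.3]
cheeks z65 [ 504.8 -285.6   65. ] [ 497.6 -339.2   65. ] base [ 500.8 -319.6    8. ] screws z8 [array([ 489.3, -237.9]), array([ 530.9, -243.7]), array([ 511.4, -402.8]), array([ 467.7, -397.5])]
strip z20 [ 499.8 -320.1   22. ]
```

Rack centre is (500,-320), yaw -0.126 (four screws, strip and bar agree). Now to the card.

Request:
drive_tool([
  [[0.6,0,0,5,0],[0.6,-1,3,8,0],[0.6,-1,7,9,0.05],[0.6,-2,12,9,0.1],[0.6,-2,17,9,0.15],[0.6,-3,22,9,0.2],[0.6,-3,27,9,0.23],[0.6,-4,32,9,0.23],[0.6,-5,37,9,0.23],[0.6,-6,42,9,0.23],[0.6,-6,47,9,0.23],[0.6,-7,52,6,0.23],[0.6,-7,57,3,0.23],[0.6,-7,57,0,0.23],[0.6,-7,57,0,0.23],[0.6,-7,57,0,0.23],[0.6,-7,57,0,0.23]],
])

```text
time_s: 3.75
tool_pos: [434.0, 252.7, 295.2]
tool_rot: [2.094, 2.34, 0.005]
contact_force: [0.1, -0.7, 0.1]
finger_gap: 55.3
gripper_force: 0.0
```

```bash
python3 - <<'E'
from h import *
c=grab('wrist','w3'); s=sensors.get_state(); print(s['tool_pos'],s['tool_rot'],c['xyz'])
m=proj(c,(434,254,60)); print(m)
x0,y0=int(m[0])-100,max(int(m[1])-100,0); print(x0,y0)
cv2.imwrite('pics/c5.png',cv2.resize(c['color'][y0:y0+200,x0:x0+200,::-1],(600,600),interpolation=cv2.INTER_CUBIC))
E
```

```text
[433.90592028 252.69375708 295.16245326] [2.09466951 2.33940547 0.00558347] [426.10300097 319.15163499 457.2398692 ]
[274.45548506 182.40860312]
174 82
```

View pics/c5.png

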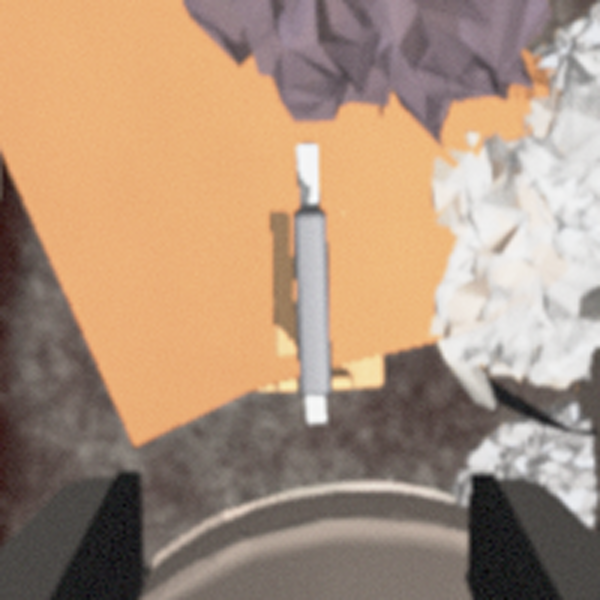

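Crop c5: the card's grey bar runs (297–327, 210–395) with tabs at (308,145–210) and (316,395–425). Stand edges show at (260–383, 390). I'll measure the bar with a mask and triangulate it against the top view.

```bash
python3 - <<'E'
from h import *
np.set_printoptions(precision=2,suppress=True)
W=load('w3');T=load('top0');S=load('side0')
b=lambda u,v:(174+u/3,82+v/3)
hsv=cv2.cvtColor(W['color'],cv2.COLOR_RGB2HSV)
m=((hsv[...,1]<60)&(hsv[...,2]>110)&(hsv[...,2]<205)).astype(np.uint8)
m[:, :265]=0;m[:,290:]=0;m[:150]=0;m[217:]=0
n,l,st,ce=cv2.connectedComponentsWithStats(m)
k=1+st[1:,4].argmax();print(st[k],ce[k]);yy,xx=np.nonzero(l==k)
r=cv2.minAreaRect(np.stack([xx,yy],1).astype(np.float32));print(r)
print(tri((W,ce[k]),(T,(231.5,242.5))),tri((W,ce[k]),(S,(285,252.5))),onz(W,ce[k],88))
P=[b(308,176),b(316,410)]; 
print('bar ends z88',onz(W,b(313,212),88),onz(W,b(314,394),88))
print('tabs z44',onz(W,b(308,145),44),onz(W,b(316,425),44))
E
```

```text
[269 152  21  65 619] [277.48 185.44]
((279.0, 184.0), (20.0, 64.0), 0.0)
(array([434.73, 254.95,  79.27]), [2.6, 2.6]) (array([438.52, 255.21,  80.64]), [1.5, 1.5]) [436.96 255.74  88.  ]
bar ends z88 [434.02 289.77  88.  ] [441.6  225.77  88.  ]
tabs z44 [430.27 311.01  44.  ] [445.7  201.92  44.  ]
```

Request:
drive_tool([
  [[0.5,0.4,0.4,-5,0.025],[0.5,0.4,0.4,-10,0.025],[0.5,0.4,0.4,-15,0.025],[0.5,0.4,0.4,-19,0.025],[0.5,0.4,0.4,-21,0.025],[0.5,0.4,0.4,-22.4,0.025],[0.5,0.4,0.4,-22.5,0.025],[0.5,0.4,0.4,-22.5,0.025]],
], newtons=20)

```text
time_s: 4.6
tool_pos: [437.6, 257.2, 68.8]
tool_rot: [2.065, 2.367, 0.002]
contact_force: [0.6, -0.5, 0.5]
finger_gap: 45.7
gripper_force: 0.0
```

Request:
drive_tool([
  [[0.05,0,0,0,0],[0.05,0,0,0,0],[0.05,0,0,0,0],[0.05,0,0,0,0],[0.05,0,0,0,0],[0.05,0,0,0,0]],
], newtons=20)

```text
time_s: 5.2
tool_pos: [436.5, 257.4, 67.9]
tool_rot: [2.064, 2.368, 0.001]
contact_force: [0.4, -0.5, 3.9]
finger_gap: 11.5
gripper_force: 20.0
```

Request:
drive_tool([
  [[0.05,0,0,1,0],[0.05,0,0,2,0],[0.05,0,0,3.5,0],[0.05,0,0,6,0],[0.05,0,0,10,0],[0.05,0,0,15,0],[0.05,0,0,20,0],[0.05,0,0,25,0],[0.05,0,0,28,0],[0.05,0,0,28,0],[0.05,0,0,28,0],[0.05,0,0,28,0]],
])

```text
time_s: 6.4
tool_pos: [435.3, 256.7, 346.1]
tool_rot: [-2.064, -2.368, 0.004]
contact_force: [-0.1, 0.9, -1.1]
finger_gap: 11.9
gripper_force: 20.0
```

```bash
python3 - <<'E'
from h import *
c=grab('wrist','w4'); s=sensors.get_state(); print(s['tool_pos'],s['tool_rot'],s['contact_force'],s['finger_gap'])
b=cv2.resize(c['color'][200:420,180:380,::-1],(600,660))[:600]
cv2.imwrite('pics/c6.png',c['color'][...,::-1])
E
```

```text
[435.35496764 256.75451069 345.81965474] [-2.06349361 -2.36757976  0.0047151 ] [-0.68683254 -0.63716774 -1.23901463] 11.72018691809543
```

View pics/c6.png

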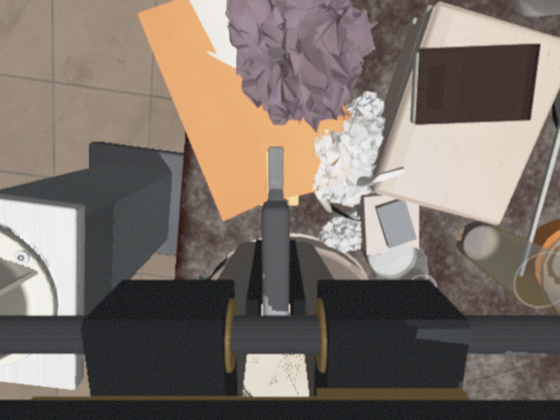

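Picture 10: the card is held; its tab end is at (275,148) and the bar end at (275,202). Now the in-hand offset.

```bash
python3 - <<'E'
from h import *
np.set_printoptions(precision=2,suppress=True)
c=load('w4'); P=np.array([435.3,256.7,346]); yaw=.135
R=Ro.from_euler('z',yaw)
hsv=cv2.cvtColor(c['color'],cv2.COLOR_RGB2HSV); g=cv2.cvtColor(c['color'],cv2.COLOR_RGB2GRAY)
print(g[140:156,275], g[140:215,275][50:]); print(g[170,262:292],g[230,258:294])
for p,z in(((275,148),-61+36),((275,202),19),((275.5,170),-25),((275.5,230),19)):
    X=onz(c,p,P[2]+z); print(R.inv().apply(X-P))
E
```

```text
[187 187 187 188 189 186 156 136 142 149 155 151 151 154 150 147] [100 100  99  96  99  98  99  98 101 103  85  69  64  65  63  70  62  69
  81  83  86  92  94  91  91]
[185 186 186 186 197 204 167 139 147 147 149 148 148 148 147 143 145 144
 146 144 143 159 183 189 191 189 190 189 187 191] [102 101 102  86  77  77  79  89  93  94  98  94  95  91  90  98  96  98
 100  92  95  93  98  98  95  97  93  90  89  85  82  86 104 109  91  86]
[ -0.15  54.04 -25.  ]
[ 0.   35.18 19.  ]
[  0.14  42.59 -25.  ]
[ 0.23 23.13 19.  ]
```

Request:
drive_tool([
  [[0.05,0,-3,0,0],[0.05,0,-7,0,0],[0.05,1,-12,0,-0.05],[0.05,1,-17,0,-0.1],[0.05,2,-22,0,-0.15],[0.05,3,-27,0,-0.2],[0.05,4,-32,0,-0.25],[0.05,5,-37,0,-0.26],[0.05,5,-42,0,-0.26],[0.05,6,-47,0,-0.26],[0.05,6.5,-52,0,-0.26],[0.05,6.5,-56,-2,-0.26],[0.05,6.5,-57.7,-6,-0.26],[0.05,6.5,-57.7,-11,-0.26],[0.05,6.5,-57.7,-15,-0.26],[0.05,6.5,-57.7,-18,-0.26],[0.05,6.5,-57.7,-18,-0.26],[0.05,6.5,-57.7,-18,-0.26],[0.05,6.5,-57.7,-18,-0.26]],
])

```text
time_s: 8.35
tool_pos: [502.2, -320.2, 169.1]
tool_rot: [2.352, 2.079, 0.001]
contact_force: [0.2, -0.2, -0.8]
finger_gap: 11.7
gripper_force: 20.0
```

```bash
cat > st.py <<'E'
from h import *
np.set_printoptions(precision=2,suppress=True)
s=sensors.get_state(); r=s['tool_rot']
d=s['tool_pos'][:2]-np.array([500,-320]); Y=-.126
ty=2*np.arctan2(r[1],r[0])-np.pi/2
print(s['time_s'],s['tool_pos'],'yaw',(ty+np.pi/2)%np.pi-np.pi/2,'rack-frame off',Ro.from_euler('z',-Y).apply([*d,0])[:2],'F',s['contact_force'],s['ft_torque'],s['finger_gap'],s['joint_positions'])
E
python3 st.py
```

```text
8.35 [ 502.17 -320.2   169.12] yaw -0.1229454573507267 rack-frame off [2.18 0.07] F [ 0.22 -0.18 -0.81] [ 0.04 -0.06  0.01] 11.737216830866656 [-0.57  0.36  1.75  0.    1.03 -0.45]
```

Request:
drive_tool([
  [[0.05,-0.2,0,0,0],[0.05,-0.2,0,-1,0],[0.05,-0.2,0,-2,0],[0.05,-0.2,0,-3,0],[0.05,-0.2,0,-3.5,0],[0.05,-0.2,0,-4,0],[0.05,-0.2,0,-4.5,0],[0.05,-0.2,0,-4.5,0],[0.05,-0.2,0,-4.5,0]],
])

```text
time_s: 9.25
tool_pos: [499.3, -319.8, 122.6]
tool_rot: [2.354, 2.081, -0.0]
contact_force: [-0.2, -0.5, -0.7]
finger_gap: 11.9
gripper_force: 20.0
```

```bash
python3 st.py
```

```text
9.25 [ 499.34 -319.78  122.6 ] yaw -0.1229901503021038 rack-frame off [-0.69  0.14] F [-0.23 -0.48 -0.75] [-0.04 -0.06  0.04] 11.864015886551417 [-0.57  0.42  1.79 -0.    0.94 -0.45]
```

Request:
drive_tool([
  [[0.05,0,0,-0.5,0],[0.05,0,0,-1,0],[0.05,0,0,-1.5,0],[0.05,0,0,-2,0],[0.05,0,0,-2.4,0],[0.05,0,0,-2.8,0],[0.05,0,0,-2.8,0]],
])

```text
time_s: 9.95
tool_pos: [498.9, -319.5, 93.9]
tool_rot: [-2.353, -2.08, 0.0]
contact_force: [-0.3, 0.2, -1.2]
finger_gap: 12.0
gripper_force: 20.0
```

```bash
python3 st.py
```

```text
9.95 [ 498.95 -319.52   93.91] yaw -0.12300864972548631 rack-frame off [-1.11  0.34] F [-0.33  0.19 -1.16] [ 0.   -0.04 -0.01] 12.012037960579779 [-0.57  0.45  1.81 -0.    0.88 -0.45]
```

No contact yet, so the card is passing freely; lower edge is at about 33 mm. I'll go on gently.

Request:
drive_tool([
  [[0.05,0,0,-0.2,0],[0.05,0,0,-0.4,0],[0.05,0,0,-0.6,0],[0.05,0,0,-0.6,0]],
])

```text
time_s: 10.35
tool_pos: [499.2, -319.6, 88.4]
tool_rot: [-2.354, -2.081, 0.0]
contact_force: [0.7, 0.6, -1.4]
finger_gap: 11.6
gripper_force: 20.0
```

Request:
drive_tool([
  [[0.05,0,0,-0.1,0],[0.05,0,0,-0.2,0],[0.05,0,0,-0.2,0]],
])

```text
time_s: 10.65
tool_pos: [499.2, -319.7, 86.5]
tool_rot: [-2.354, -2.081, 0.0]
contact_force: [0.2, 0.0, -1.1]
finger_gap: 11.6
gripper_force: 20.0
```

Request:
drive_tool([
  [[0.05,0,0,-0.1,0],[0.05,0,0,-0.2,0],[0.05,0,0,-0.2,0]],
])

```text
time_s: 10.95
tool_pos: [499.2, -319.7, 84.4]
tool_rot: [-2.354, -2.081, 0.0]
contact_force: [0.1, 0.7, -1.2]
finger_gap: 11.8
gripper_force: 20.0
```

Request:
drive_tool([
  [[0.05,0,0,-0.1,0],[0.05,0,0,-0.2,0],[0.05,0,0,-0.2,0]],
])

```text
time_s: 11.25
tool_pos: [499.4, -319.8, 82.7]
tool_rot: [2.354, 2.081, 0.0]
contact_force: [-1.0, -0.3, 0.7]
finger_gap: 11.3
gripper_force: 20.0
```

Request:
drive_tool([
  [[0.05,0,0,-0.1,0],[0.05,0,0,-0.15,0],[0.05,0,0,-0.15,0]],
])

```text
time_s: 11.55
tool_pos: [499.4, -319.8, 81.2]
tool_rot: [2.354, 2.081, 0.0]
contact_force: [0.1, -0.6, 2.1]
finger_gap: 12.0
gripper_force: 20.0
```

Contact with the sprung strip (force change about +3.3 N, lower edge about 20 mm). Releasing.

Request:
drive_tool([
  [[0.2,0,0,0,0],[0.3,0,0,0,0],[0.4,0,0,0,0],[0.4,0,0,0,0],[0.4,0,0,1,0],[0.4,0,0,3,0],[0.4,0,0,6,0],[0.4,0,0,10,0],[0.4,0,0,13,0],[0.4,0,0,13,0],[0.4,0,0,13,0]],
])

```text
time_s: 12.65
tool_pos: [499.6, -319.9, 212.2]
tool_rot: [2.352, 2.079, 0.001]
contact_force: [-0.5, 0.1, -0.8]
finger_gap: 36.6
gripper_force: 0.0
```

```bash
python3 st.py; python3 - <<'E'
from h import *
np.set_printoptions(precision=1,suppress=True)
c=grab('wrist','w5')
r=Ro.from_euler('z',-.126)
for n,p in(('top+',(0,33,100)),('top-',(0,-33,100)),('tab+',(0,55,56)),('bar+',(0,110,88)),('bar-',(0,-109,88))):
    print(n,proj(c,r.apply(p)+[500,-320,0]))
g=cv2.cvtColor(c['color'],cv2.COLOR_RGB2GRAY)
for v in range(20,300,20):
    print(v,g[v,225:325:4])
E
```

```text
12.65 [ 499.56 -319.9   212.2 ] yaw -0.12298654855787405 rack-frame off [-0.45  0.04] F [-0.46  0.07 -0.83] [-0.04 -0.08  0.01] 36.57741524037517 [-0.57  0.31  1.72 -0.    1.11 -0.45]
top+ [275.6 167.6]
top- [275.3 248.4]
tab+ [275.5 136.3]
bar+ [275.8  63.4]
bar- [275.1 323.5]
20 [61 67 62 69 56 43 66 56 42 45 47 44 45 42 42 47 56 57 53 66 54 62 46 62
 75]
40 [48 50 48 47 56 68 59 61 63 68 57 61 62 57 46 47 50 53 45 46 53 49 57 60
 55]
60 [47 43 42 44 34 31 35 32 66 67 67 69 68 72 69 69 64 58 46 42 46 38 46 54
 58]
80 [63 58 58 62 64 64 64 40 36 41 37 45 49 48 53 50 49 52 49 50 51 51 49 54
 50]
100 [82 77 78 73 81 74 70 73 71 67 69 49 49 37 26 60 55 53 74 84 52 75 64 55
 57]
120 [ 77  84  87  80  71  75  91  93 128 156 138  35  50  40  38 158 136  99
 164 156  62  70  81  54  50]
140 [ 66  64  73  91  90  93  91  93  89  93  93 106 248 193  90  89  93 107
 164 142  43  59  53  45  48]
160 [153 148 133 147 140 150  82 183 193 170 147 116 186 193 144 154 222 248
 250 131  50  44  53  43  50]
180 [130 130 147 138 124 144  94  86  88  92  87 109 129 129 116 156 161 164
 163 124  48  56  55  58  51]
200 [160 153 140 159 157 135 101  88  85  88  87 168 225 233 214 150 158 158
 167  89  57  65  70  72  89]
220 [ 66  75  81  86  62  62 105 239 247 249 138 168 223 230 212 249 247 247
 209  78  75  79  74  78 114]
240 [113  98  40  41  68  61  85 130  86  87  86 152 221 229 206 157 155 160
 165  66  68  94  43  40 123]
260 [ 36  33  34  35 136  90  82 239 171  89 123  54  48  53 101 128 153 248
 205 139 114 149  36  36  38]
280 [ 40  32  32  39  96 104 110 113 114 116 120  55  46  46 117 125 129 120
 115 139 122 134  42  32  31]
```

The card stands upright on the strip. Before pushing, I'll measure the bucket and tube near the right lever.

```bash
python3 - <<'E'
from h import *
np.set_printoptions(precision=1,suppress=True)
c={}
for n,t in(('top0',(430,540,105,210)),('side0',(280,350,120,185)),('w1',(320,560,130,330))):
    C=load(n);h=cv2.cvtColor(C['color'],cv2.COLOR_RGB2HSV)
    m=((h[...,0]>14)&(h[...,0]<28)&(h[...,1]>150)&(h[...,2]>110)).astype(np.uint8)
    k=np.zeros_like(m);k[t[2]:t[3],t[0]:t[1]]=1;m*=k
    nn,l,st,ce=cv2.connectedComponentsWithStats(cv2.morphologyEx(m,cv2.MORPH_CLOSE,np.ones((5,5))))
    i=1+st[1:,4].argmax();print(n,st[i]);c[n]=(C,st[i])
T,t=c['top0'];S,s=c['side0'];W,w=c['w1']
# rim extreme left in w1 row etc.: left edge at w1 and same y-left edge
print('c top+side',tri((T,(t[0]+t[2]/2,t[1]+t[3]/2)),(S,(s[0]+s[2]/2,s[1]+s[2]*.17))))
for z in(150,180,210):
    p=[onz(T,q,z)[:2] for q in((t[0],t[1]+t[3]/2),(t[0]+t[2],t[1]+t[3]/2),(t[0]+t[2]/2,t[1]+t[3]))]
    print(z,*p,'w1 left/top',onz(W,(w[0],240),z)[:2],onz(W,(w[0]+w[2]/2,w[1]),z)[:2])
E
```

```text
top0 [ 440  112   94   49 3161]
side0 [308 135  36  21 385]
w1 [  418   147   122   136 10082]
c top+side (array([ 673.6, -525.7,  140.9]), [48.9, 48.9])
150 [ 723.2 -371.9] [ 715.9 -651.3] [ 644.6 -503.8] w1 left/top [ 648.5 -493. ] [ 719.2 -391. ]
180 [ 713.3 -360.7] [ 706.2 -633.8] [ 636.6 -489.7] w1 left/top [ 637.1 -481.4] [ 702.6 -386.9]
210 [ 703.5 -349.6] [ 696.6 -616.4] [ 628.5 -475.5] w1 left/top [ 625.8 -469.8] [ 686.  -382.9]
```

Request:
drive_tool([
  [[0,0.6,4.5,0,0],[0,1.1,9,0,0],[0,1.7,13.4,0,0],[0,1.7,13.4,-3,0],[0,1.7,13.4,-7,0],[0,1.7,13.4,-10,0],[0,1.7,13.4,-12,0],[0,1.7,13.4,-12,0],[0,1.7,13.4,-12,0]],
], newtons=30)

```text
time_s: 13.6
tool_pos: [515.6, -185.5, 90.5]
tool_rot: [-2.352, -2.079, 0.002]
contact_force: [0.7, -0.4, -0.3]
finger_gap: 0.2
gripper_force: 0.0
```

```bash
python3 st.py
```

```text
13.6 [ 515.64 -185.5    90.47] yaw -0.12300028457438739 rack-frame off [ -1.39 135.4 ] F [ 0.74 -0.44 -0.28] [-0.06 -0.09 -0.05] 0.16795399495903887 [-0.35  0.4   1.91  0.    0.84 -0.23]
```

Request:
drive_tool([
  [[0,0,-0.4,0,0],[0,0,-0.8,0,0],[0,0,-1.1,0.1,0],[0,0,-1.3,0.2,0],[0,0,-1.3,0.2,0]],
])

```text
time_s: 14.1
tool_pos: [516.7, -198.2, 94.1]
tool_rot: [-2.355, -2.079, -0.003]
contact_force: [0.1, 6.9, 4.9]
finger_gap: 0.4
gripper_force: 3.2
```

```bash
python3 st.py; python3 - <<'E'
from h import *
T=load('top0');W=load('w1')
print(tri((T,(442,152)),(W,(435,146))),tri((T,(485,196)),(W,(333,235))))
E
```

```text
14.1 [ 516.68 -198.25   94.12] yaw -0.12409886119878877 rack-frame off [  1.25 122.88] F [0.14 6.87 4.93] [ 1.12 -0.15  0.03] 0.4053114673586763 [-0.37  0.4   1.89  0.    0.85 -0.25]
(array([ 687.0201869 , -388.44661669,  110.75195553]), [0.1, 0.1]) (array([ 535.0557665 , -458.29842375,  206.40200867]), [6.4, 6.4])
```

Request:
drive_tool([
  [[0,0,0.7,0,0],[0,0,0.7,-0.7,0],[0,0,0.7,-0.7,0],[0,0,0.2,-0.7,0],[0,0,-0.1,-0.6,0],[0,0,-0.3,-0.5,0],[0,-0.05,-0.5,-0.4,0],[0,-0.05,-0.5,-0.4,0]],
])

```text
time_s: 14.9
tool_pos: [515.6, -203.2, 89.5]
tool_rot: [-2.354, -2.078, -0.001]
contact_force: [-0.2, 7.5, 5.3]
finger_gap: 0.6
gripper_force: 3.5
```

```bash
python3 st.py
```

```text
14.9 [ 515.63 -203.16   89.47] yaw -0.1240479593773447 rack-frame off [  0.82 117.88] F [-0.19  7.52  5.28] [ 1.21  0.01 -0.03] 0.5613128379333907 [-0.38  0.41  1.89  0.    0.84 -0.26]
```

Request:
drive_tool([
  [[0,-0.05,-0.3,0.2,0],[0,-0.1,-0.6,0.35,0],[0,-0.1,-0.9,0.5,0],[0,-0.15,-1.2,0.6,0],[0,-0.2,-1.5,0.7,0],[0,-0.25,-1.8,0.8,0],[0,-0.25,-1.8,0.8,0]],
])

```text
time_s: 15.6
tool_pos: [513.5, -222.1, 97.5]
tool_rot: [2.354, 2.08, 0.001]
contact_force: [0.6, 2.1, 1.1]
finger_gap: 0.5
gripper_force: 1.2
```

```bash
python3 st.py
```

```text
15.6 [ 513.53 -222.13   97.47] yaw -0.12354804788312235 rack-frame off [ 1.12 98.8 ] F [0.57 2.09 1.12] [ 0.39 -0.19  0.02] 0.5106165798881402 [-0.41  0.4   1.88  0.    0.86 -0.29]
```

Request:
drive_tool([
  [[0,0.1,1,0,0],[0,0.2,2,1,0],[0,0.2,2,6,0],[0,0.2,2,11,0],[0,0,0,12,0.13],[0,-0.5,-4.5,12,0.26],[0,-1.1,-9,12,0.39],[0,-1.8,-13.5,12,0.52],[0,-2.4,-18,12,0.65],[0,-3,-22,12,0.78],[0,-3.5,-24.1,12,0.91],[0,-3.5,-24.1,8,0.91],[0,-3.5,-24.1,4,0.91],[0,-3.5,-24.1,1,0.91],[0,-3.5,-24.1,-0.8,0.91],[0,-3.5,-24.1,-0.9,0.91],[0,-3.5,-24.1,-0.9,0.91]],
])

```text
time_s: 17.3
tool_pos: [478.7, -462.4, 88.6]
tool_rot: [-1.199, -2.904, 0.0]
contact_force: [-0.5, -0.2, 0.1]
finger_gap: 0.2
gripper_force: 0.0
```

```bash
python3 st.py
```

```text
17.3 [ 478.71 -462.37   88.65] yaw 0.7874990582354267 rack-frame off [  -3.23 -143.92] F [-0.47 -0.25  0.14] [-0.03 -0.14  0.  ] 0.21233179896658497 [-0.77  0.55  1.64 -0.    0.95 -1.56]
```

Request:
drive_tool([
  [[0,0.05,0.4,0,0],[0,0.1,0.8,0,0],[0,0.15,1.1,0.1,0],[0,0.2,1.4,0.2,0],[0,0.2,1.6,0.3,0],[0,0.2,1.6,0.3,0]],
])

```text
time_s: 17.9
tool_pos: [480.6, -447.0, 91.6]
tool_rot: [1.199, 2.903, -0.001]
contact_force: [0.1, -1.3, -0.5]
finger_gap: 0.3
gripper_force: 0.9
```

```bash
python3 st.py
```

```text
17.9 [ 480.56 -447.05   91.55] yaw 0.7872474641645404 rack-frame off [  -3.32 -128.48] F [ 0.06 -1.27 -0.51] [-0.36 -0.12 -0.03] 0.29089030605474986 [-0.75  0.54  1.66 -0.    0.94 -1.54]
```

Request:
drive_tool([
  [[0,0.05,0.3,0.2,0],[0,0.1,0.6,0.4,0],[0,0.1,0.9,0.5,0],[0,0.15,1.2,0.6,0],[0,0.15,1.2,0.6,0]],
])

```text
time_s: 18.4
tool_pos: [482.3, -435.7, 98.5]
tool_rot: [1.199, 2.902, -0.003]
contact_force: [-1.9, -6.0, 5.4]
finger_gap: 0.3
gripper_force: 3.2
```

```bash
python3 st.py; python3 - <<'E'
from h import *
c=grab('wrist','w6')
r=Ro.from_euler('z',-.126)
np.set_printoptions(precision=2,suppress=True,linewidth=250)
g=cv2.cvtColor(c['color'],cv2.COLOR_RGB2GRAY)
for n,s in(('L',1),('R',-1)):
  for th in(1,.9,.8,.7,.6,.5,.4):
    y=s*(72+58*np.sin(th-.3));z=44+58*np.cos(th-.3)
    P=[proj(c,r.apply((x,y,z+5))+[500,-320,0]) for x in(-11,-6,6,11)]
    print(n,th,P[0],P[-1],[int(g[int(round(p[1])),int(round(p[0]))]) if 0<=p[0]<559 and 0<=p[1]<419 else -1 for p in P])
E
```

```text
18.4 [ 482.31 -435.71   98.47] yaw 0.7873002883730735 rack-frame off [  -3.01 -117.01] F [-1.89 -5.97  5.36] [-1.01  0.12 -0.02] 0.3109828785950726 [-0.74  0.52  1.68 -0.    0.94 -1.52]
L 1 [707.95 -76.78] [727.99 -27.81] [-1, -1, -1, -1]
L 0.9 [707.08 -73.25] [727.51 -23.45] [-1, -1, -1, -1]
L 0.8 [703.9  -68.33] [724.75 -17.91] [-1, -1, -1, -1]
L 0.7 [698.39 -62.09] [719.65 -11.25] [-1, -1, -1, -1]
L 0.6 [690.57 -54.59] [712.24  -3.58] [-1, -1, -1, -1]
L 0.5 [680.56 -45.98] [702.62   4.97] [-1, -1, -1, -1]
L 0.4 [668.57 -36.44] [690.99  14.22] [-1, -1, -1, -1]
R 1 [277.46 238.82] [303.99 271.53] [117, 84, 117, 116]
R 0.9 [285.08 235.6 ] [312.05 269.15] [183, 114, 114, 116]
R 0.8 [293.58 231.52] [320.91 265.88] [55, 50, 50, 55]
R 0.7 [302.86 226.58] [330.48 261.72] [54, 55, 56, 55]
R 0.6 [312.79 220.83] [340.61 256.69] [44, 50, 137, 165]
R 0.5 [323.21 214.34] [351.14 250.86] [52, 59, 166, 181]
R 0.4 [333.93 207.21] [361.88 244.3 ] [44, 248, 214, 194]
```

Request:
drive_tool([
  [[0,0.05,0.3,0.15,0],[0,0.1,0.6,0.25,0],[0,0.1,0.9,0.3,0],[0,0.15,1.2,0.35,0],[0,0.15,1.35,0.35,0],[0,0.15,1.35,0.35,0]],
])

```text
time_s: 19.05
tool_pos: [483.8, -421.6, 101.3]
tool_rot: [1.199, 2.902, -0.001]
contact_force: [-0.2, -5.8, 3.4]
finger_gap: 0.3
gripper_force: 2.4
```

```bash
python3 st.py; cat > bars.py <<'E'
from h import *
import sys
c=grab('wrist',sys.argv[1])
r=Ro.from_euler('z',-.126)
g=cv2.cvtColor(c['color'],cv2.COLOR_RGB2GRAY)
for n,s in(('L',1),('R',-1)):
  for th in np.arange(.9,-.01,-.05):
    y=s*(72+58*np.sin(th-.3));z=44+58*np.cos(th-.3)
    P=[proj(c,r.apply((x,y,z+4))+[500,-320,0]) for x in(-12,-9,-6,6,9,12)]
    v=[int(g[int(round(p[1])),int(round(p[0]))]) if 0<=p[0]<559 and 0<=p[1]<419 else -1 for p in P]
    if max(v)>=0: print(n,round(th,2),P[0].round(),v)
E
python3 bars.py w7
```

```text
19.05 [ 483.79 -421.56  101.33] yaw 0.787103194678354 rack-frame off [  -3.32 -102.8 ] F [-0.16 -5.8   3.41] [-0.76 -0.14 -0.04] 0.28845535531300814 [-0.72  0.51  1.69 -0.    0.94 -1.51]
R 0.9 [261. 249.] [115, 113, 45, 49, 104, 114]
R 0.85 [265. 247.] [114, 48, 49, 110, 115, 62]
R 0.8 [269. 245.] [40, 48, 64, 117, 114, 55]
R 0.75 [273. 243.] [53, 65, 47, 116, 116, 86]
R 0.7 [278. 241.] [47, 48, 107, 115, 112, 117]
R 0.65 [282. 238.] [146, 116, 115, 115, 120, 114]
R 0.6 [287. 235.] [164, 140, 115, 116, 144, 168]
R 0.55 [292. 232.] [43, 48, 46, 48, 43, 60]
R 0.5 [296. 229.] [54, 53, 56, 59, 53, 53]
R 0.45 [301. 226.] [55, 50, 55, 55, 53, 57]
R 0.4 [307. 222.] [47, 45, 46, 70, 95, 191]
R 0.35 [312. 219.] [47, 42, 42, 212, 212, 206]
R 0.3 [317. 215.] [46, 49, 245, 217, 189, 198]
R 0.25 [322. 211.] [50, 159, 247, 188, 185, 193]
R 0.2 [327. 207.] [43, 176, 251, 187, 197, 201]
R 0.15 [332. 204.] [46, 179, 228, 190, 210, 194]
R 0.1 [337. 200.] [51, 137, 216, 161, 191, 209]
R 0.05 [342. 196.] [55, 74, 218, 156, 200, 209]
R -0.0 [346. 192.] [57, 57, 214, 176, 169, 178]
```

Right bar is at θ≈0.49, so both noses are over the tabs. Continuing right inward, feeling the force.

Request:
drive_tool([
  [[0,0.05,0.2,0,0],[0,0.05,0.4,0.05,0],[0,0.05,0.4,0.05,0]],
])

```text
time_s: 19.4
tool_pos: [483.9, -417.1, 101.1]
tool_rot: [1.2, 2.903, 0.0]
contact_force: [-0.1, -4.1, 3.3]
finger_gap: 0.4
gripper_force: 2.2
```

Request:
drive_tool([
  [[0,0.05,0.2,0,0],[0,0.05,0.4,0.05,0],[0,0.05,0.4,0.05,0]],
])

```text
time_s: 19.7
tool_pos: [484.4, -413.0, 101.6]
tool_rot: [1.2, 2.903, 0.0]
contact_force: [1.4, -4.2, 3.1]
finger_gap: 0.3
gripper_force: 2.1
```

Request:
drive_tool([
  [[0,0.05,0.2,0,0],[0,0.05,0.4,0,0],[0,0.05,0.4,0,0]],
])

```text
time_s: 20.0
tool_pos: [484.8, -409.1, 101.6]
tool_rot: [-1.2, -2.903, -0.0]
contact_force: [1.3, -4.6, 2.9]
finger_gap: 0.4
gripper_force: 2.2
```

Request:
drive_tool([
  [[0,0.05,0.2,0,0],[0,0.05,0.3,0,0],[0,0.05,0.3,0,0]],
])

```text
time_s: 20.3
tool_pos: [485.2, -406.6, 101.7]
tool_rot: [1.2, 2.903, -0.001]
contact_force: [-1.0, -5.4, 3.4]
finger_gap: 0.8
gripper_force: 3.0
```

Request:
drive_tool([
  [[0,-0.1,-1,0,0],[0,-0.2,-2,2,0],[0,-0.2,-2,7,0],[0,0,0,10,-0.13],[0,0.7,4.5,10,-0.26],[0,1.4,9,10,-0.39],[0,2,13.5,10,-0.52],[0,2.6,17,10,-0.65],[0,2.9,19.8,10,-0.78],[0,2.9,19.8,10,-0.91],[0,2.9,19.8,6,-0.91],[0,2.9,19.8,2,-0.91],[0,2.9,19.8,-0.3,-0.91],[0,2.9,19.8,-0.3,-0.91],[0,2.9,19.8,-0.3,-0.91]],
])

```text
time_s: 21.8
tool_pos: [513.8, -208.0, 98.4]
tool_rot: [-2.352, -2.079, 0.001]
contact_force: [0.9, 0.1, 0.7]
finger_gap: 0.8
gripper_force: 0.0
```

```bash
python3 st.py; python3 bars.py w8
```

```text
21.8 [ 513.77 -208.03   98.38] yaw -0.12326812262668607 rack-frame off [ -0.41 112.81] F [0.88 0.08 0.73] [-0.02 -0.1   0.  ] 0.7780986165881703 [-0.39  0.4   1.89  0.    0.86 -0.26]
L 0.9 [252. 277.] [104, 108, 96, 108, 105, 110]
L 0.85 [252. 283.] [49, 84, 83, 106, 54, 51]
L 0.8 [252. 289.] [47, 78, 67, 101, 47, 48]
L 0.75 [252. 295.] [47, 75, 52, 92, 48, 49]
L 0.7 [251. 301.] [51, 112, 68, 87, 107, 52]
L 0.65 [251. 307.] [46, 125, 70, 85, 127, 49]
L 0.6 [251. 313.] [50, 142, 66, 88, 140, 48]
L 0.55 [251. 319.] [54, 151, 82, 83, 148, 50]
L 0.5 [251. 325.] [59, 153, 95, 94, 156, 62]
L 0.45 [251. 331.] [65, 164, 103, 100, 157, 57]
L 0.4 [251. 336.] [63, 179, 108, 109, 164, 62]
L 0.35 [251. 342.] [59, 153, 106, 109, 170, 58]
L 0.3 [251. 347.] [63, 139, 104, 106, 169, 64]
L 0.25 [252. 352.] [60, 150, 100, 97, 162, 61]
L 0.2 [252. 357.] [62, 137, 167, 128, 157, 65]
L 0.15 [252. 361.] [61, 135, 140, 147, 157, 61]
L 0.1 [252. 366.] [59, 145, 97, 130, 152, 59]
L 0.05 [252. 370.] [60, 134, 98, 164, 137, 63]
L -0.0 [252. 373.] [64, 58, 96, 161, 53, 66]
```

Request:
drive_tool([
  [[0,-0.05,-0.5,0,0],[0,-0.1,-1,0,0],[0,-0.15,-1.3,0.1,0],[0,-0.15,-1.6,0.1,0],[0,-0.2,-1.8,0.1,0],[0,-0.2,-1.8,0.1,0]],
])

```text
time_s: 22.45
tool_pos: [512.5, -226.3, 99.9]
tool_rot: [2.354, 2.08, 0.001]
contact_force: [0.3, 3.5, 1.7]
finger_gap: 0.7
gripper_force: 1.5
```

Request:
drive_tool([
  [[0,0,-0.2,0,0],[0,-0.05,-0.4,0.05,0],[0,-0.05,-0.4,0.05,0]],
])

```text
time_s: 22.75
tool_pos: [511.9, -230.2, 100.2]
tool_rot: [2.354, 2.081, 0.0]
contact_force: [-0.4, 3.3, 2.2]
finger_gap: 0.3
gripper_force: 1.8
```

Request:
drive_tool([
  [[0,0,-0.2,0,0],[0,-0.05,-0.4,0.05,0],[0,-0.05,-0.4,0.05,0]],
])

```text
time_s: 23.05
tool_pos: [511.4, -234.2, 100.5]
tool_rot: [2.354, 2.081, 0.0]
contact_force: [1.0, 4.0, 0.9]
finger_gap: 0.6
gripper_force: 1.7
```

```bash
python3 st.py
```

```text
23.05 [ 511.4  -234.23  100.49] yaw -0.12304618304381965 rack-frame off [ 0.54 86.52] F [0.96 3.95 0.87] [ 0.56 -0.42  0.02] 0.6274448822508163 [-0.43  0.4   1.87  0.    0.87 -0.31]
```

Request:
drive_tool([
  [[0,0,-0.2,0,0],[0,-0.05,-0.4,0,0],[0,-0.05,-0.4,0,0]],
])

```text
time_s: 23.35
tool_pos: [510.9, -238.1, 100.6]
tool_rot: [2.354, 2.081, 0.001]
contact_force: [2.0, 4.9, 2.3]
finger_gap: 0.4
gripper_force: 2.2
```

Request:
drive_tool([
  [[0,0,-0.2,0,0],[0,-0.05,-0.3,0,0],[0,-0.05,-0.3,0,0]],
])

```text
time_s: 23.65
tool_pos: [510.7, -239.7, 100.7]
tool_rot: [-2.354, -2.079, -0.003]
contact_force: [3.8, 11.7, 2.8]
finger_gap: 0.3
gripper_force: 6.4
```

Request:
drive_tool([
  [[0,0,-0.2,0,0],[0,0,-0.3,0,0],[0,0,-0.3,0,0]],
])

```text
time_s: 23.95
tool_pos: [510.6, -240.9, 100.7]
tool_rot: [-2.352, -2.076, -0.005]
contact_force: [4.4, 22.7, 7.5]
finger_gap: 0.4
gripper_force: 11.0
```

Firm resistance at θ≈0.18 on the left. Back off and press the right.

Request:
drive_tool([
  [[0,0.05,0.5,0,0],[0,0.1,1.5,0,0],[0,0.2,2.5,2,0],[0,0.2,2.5,7,0],[0,0,0,9.5,0.13],[0,-0.5,-4,9.5,0.26],[0,-1.1,-8.5,9.5,0.39],[0,-1.8,-13,9.5,0.52],[0,-2.4,-16.5,9.5,0.65],[0,-2.8,-18.3,9.5,0.78],[0,-2.8,-18.3,8,0.91],[0,-2.8,-18.3,4,0.91],[0,-2.8,-18.3,1,0.91],[0,-2.8,-18.3,0,0.91],[0,-2.8,-18.3,0,0.91]],
])

```text
time_s: 25.45
tool_pos: [481.3, -426.5, 99.1]
tool_rot: [-1.198, -2.901, -0.001]
contact_force: [0.6, 0.2, 0.2]
finger_gap: 0.3
gripper_force: 0.0
```

```bash
python3 st.py; python3 bars.py w9
```

```text
25.45 [ 481.33 -426.52   99.11] yaw 0.7871650708257345 rack-frame off [  -5.13 -108.02] F [0.6  0.17 0.2 ] [-0.01 -0.14  0.02] 0.2693198747290614 [-0.73  0.51  1.69 -0.    0.94 -1.51]
R 0.9 [272. 247.] [46, 89, 52, 116, 111, 53]
R 0.85 [276. 245.] [112, 45, 49, 117, 114, 52]
R 0.8 [280. 243.] [42, 79, 112, 115, 116, 57]
R 0.75 [284. 241.] [109, 116, 114, 115, 116, 111]
R 0.7 [289. 238.] [185, 115, 115, 115, 159, 177]
R 0.65 [293. 236.] [170, 156, 127, 162, 196, 165]
R 0.6 [298. 233.] [160, 144, 192, 182, 191, 160]
R 0.55 [303. 230.] [150, 165, 187, 135, 163, 158]
R 0.5 [308. 227.] [177, 183, 146, 151, 178, 160]
R 0.45 [313. 223.] [162, 158, 138, 164, 158, 196]
R 0.4 [319. 220.] [214, 217, 192, 207, 202, 205]
R 0.35 [324. 216.] [83, 221, 243, 215, 190, 189]
R 0.3 [329. 213.] [48, 72, 72, 66, 53, 134]
R 0.25 [334. 209.] [50, 57, 50, 49, 53, 72]
R 0.2 [339. 205.] [62, 61, 62, 52, 52, 54]
R 0.15 [345. 201.] [50, 87, 100, 108, 120, 153]
R 0.1 [350. 197.] [51, 212, 180, 140, 211, 212]
R 0.05 [354. 193.] [47, 202, 192, 164, 197, 176]
R -0.0 [359. 189.] [56, 120, 202, 177, 175, 179]
```

Request:
drive_tool([
  [[0,0.2,0.5,0.1,0],[0,0.3,1,0.1,0],[0,0.4,1.5,0.1,0],[0,0.5,2.0,0.1,0],[0,0.5,2.0,0.1,0]],
])

```text
time_s: 26.0
tool_pos: [487.7, -407.1, 102.3]
tool_rot: [1.198, 2.903, -0.001]
contact_force: [-0.2, -1.0, 1.6]
finger_gap: 0.2
gripper_force: 0.7
```

Request:
drive_tool([
  [[0,0,0.2,0,0],[0,0,0.2,0,0]],
])

```text
time_s: 26.2
tool_pos: [487.7, -406.4, 102.3]
tool_rot: [1.199, 2.902, -0.003]
contact_force: [-0.2, -5.5, 1.8]
finger_gap: 0.6
gripper_force: 2.6
```

Request:
drive_tool([
  [[0,0.05,0.2,0,0],[0,0.05,0.2,0,0]],
])

```text
time_s: 26.4
tool_pos: [488.0, -405.4, 102.4]
tool_rot: [1.198, 2.901, -0.005]
contact_force: [-2.4, -8.2, 2.1]
finger_gap: 0.5
gripper_force: 4.7
```

```bash
python3 st.py
```

```text
26.4 [ 488.   -405.37  102.38] yaw 0.7874801652331507 rack-frame off [ -1.18 -86.2 ] F [-2.37 -8.23  2.08] [-1.61  0.3   0.  ] 0.500757758020122 [-0.69  0.49  1.71 -0.    0.93 -1.48]
```

Request:
drive_tool([
  [[0,0,0.2,0,0],[0,0,0.2,0,0]],
])

```text
time_s: 26.6
tool_pos: [488.1, -404.5, 102.5]
tool_rot: [1.197, 2.9, -0.007]
contact_force: [-2.2, -12.8, 0.8]
finger_gap: 0.3
gripper_force: 6.7
```

Request:
drive_tool([
  [[0,0,0.2,0,0],[0,0,0.2,0,0]],
])

```text
time_s: 26.8
tool_pos: [488.2, -403.6, 102.7]
tool_rot: [1.197, 2.899, -0.01]
contact_force: [-3.8, -16.9, -0.5]
finger_gap: 0.6
gripper_force: 8.9
```

Request:
drive_tool([
  [[0,0,0.1,0,0],[0,0,0.1,0,0],[0,0,0.1,0,0]],
])

```text
time_s: 27.1
tool_pos: [488.2, -403.2, 102.8]
tool_rot: [1.197, 2.899, -0.011]
contact_force: [-4.0, -19.7, -2.7]
finger_gap: 0.6
gripper_force: 10.1
```

```bash
python3 st.py
```

```text
27.1 [ 488.21 -403.25  102.77] yaw 0.7877779139899705 rack-frame off [ -1.24 -84.07] F [ -4.01 -19.68  -2.7 ] [-3.66  0.61 -0.01] 0.5766353310925025 [-0.69  0.49  1.72 -0.01  0.93 -1.47]
```

Request:
drive_tool([
  [[0,-0.1,-0.6,0,0],[0,-0.2,-2,0,0],[0,-0.3,-2.5,2,0],[0,-0.3,-2.5,7,0],[0,0,0,9.5,-0.13],[0,0.5,4,9.5,-0.26],[0,1.1,8.5,9.5,-0.39],[0,1.7,13,9.5,-0.52],[0,2.2,16.5,9.5,-0.65],[0,2.4,18,9.5,-0.78],[0,2.4,18,8,-0.91],[0,2.4,18,4,-0.91],[0,2.4,18,1,-0.91],[0,2.4,18,-0.2,-0.91],[0,2.4,18,-0.2,-0.91],[0,2.4,18,-0.2,-0.91]],
])

```text
time_s: 28.7
tool_pos: [512.4, -218.6, 100.4]
tool_rot: [2.354, 2.08, 0.001]
contact_force: [0.3, -0.3, -0.0]
finger_gap: 0.3
gripper_force: 0.0
```

```bash
python3 st.py
```

```text
28.7 [ 512.36 -218.6   100.4 ] yaw -0.12315780727570913 rack-frame off [ -0.48 102.15] F [ 0.25 -0.28 -0.02] [-0.03 -0.09  0.02] 0.29403380355659003 [-0.41  0.4   1.88  0.    0.86 -0.28]
```

Clear of the left bar at y≈102. I'll approach and press again.

Request:
drive_tool([
  [[0,-0.05,-0.5,0,0],[0,-0.1,-1,0,0],[0,-0.15,-1.5,0,0],[0,-0.2,-1.8,0,0],[0,-0.25,-2,0,0],[0,-0.25,-2,0,0]],
])

```text
time_s: 29.3
tool_pos: [509.6, -238.1, 99.9]
tool_rot: [2.354, 2.08, 0.002]
contact_force: [1.0, 2.2, 1.5]
finger_gap: 0.2
gripper_force: 1.4
```

Request:
drive_tool([
  [[0,0,-0.2,0,0],[0,0,-0.2,0,0]],
])

```text
time_s: 29.5
tool_pos: [509.5, -239.0, 99.8]
tool_rot: [-2.353, -2.079, -0.002]
contact_force: [1.5, 9.0, 5.0]
finger_gap: 0.1
gripper_force: 4.4
```

Request:
drive_tool([
  [[0,0,-0.15,0,0],[0,0,-0.15,0,0]],
])

```text
time_s: 29.7
tool_pos: [509.4, -239.6, 99.8]
tool_rot: [-2.353, -2.078, -0.004]
contact_force: [2.1, 12.9, 6.6]
finger_gap: 0.5
gripper_force: 6.7
```

```bash
python3 st.py
```

```text
29.7 [ 509.41 -239.6    99.83] yaw -0.12391161928196315 rack-frame off [-0.77 80.94] F [ 2.09 12.91  6.62] [ 2.29 -0.43  0.04] 0.4644794638778609 [-0.44  0.41  1.87  0.    0.87 -0.32]
```

Request:
drive_tool([
  [[0,0,-0.15,0,0],[0,0,-0.15,0,0]],
])

```text
time_s: 29.9
tool_pos: [509.3, -240.2, 99.8]
tool_rot: [-2.352, -2.077, -0.005]
contact_force: [1.8, 18.0, 8.4]
finger_gap: 0.4
gripper_force: 9.1
```

Request:
drive_tool([
  [[0,0,-0.1,0,0],[0,0,-0.1,0,0]],
])

```text
time_s: 30.1
tool_pos: [509.3, -240.5, 99.8]
tool_rot: [-2.352, -2.076, -0.005]
contact_force: [3.3, 21.6, 10.4]
finger_gap: 0.4
gripper_force: 10.8
```

```bash
python3 st.py
```

```text
30.1 [ 509.28 -240.52   99.82] yaw -0.12446854363062076 rack-frame off [-0.78 80.02] F [ 3.27 21.59 10.37] [ 3.75 -0.57 -0.01] 0.3745956932589342 [-0.45  0.41  1.87  0.01  0.87 -0.33]
```

Request:
drive_tool([
  [[0,0.05,0.6,0,0],[0,0.1,1.5,0,0],[0,0.2,2.5,2,0],[0,0.2,2.5,7,0],[0,0,0,9.5,0.13],[0,-0.5,-4,9.5,0.26],[0,-1.1,-8.5,9.5,0.39],[0,-1.8,-13,9.5,0.52],[0,-2.2,-16.5,9.5,0.65],[0,-2.5,-18.3,9.5,0.78],[0,-2.5,-18.3,8,0.91],[0,-2.5,-18.3,4,0.91],[0,-2.5,-18.3,1,0.91],[0,-2.5,-18.3,0.1,0.91],[0,-2.5,-18.3,0.1,0.91]],
])

```text
time_s: 31.6
tool_pos: [483.5, -426.6, 99.3]
tool_rot: [-1.199, -2.901, -0.001]
contact_force: [1.4, -0.1, 0.1]
finger_gap: 0.5
gripper_force: 0.0
```

```bash
python3 st.py;python3 bars.py w10 | awk '$2<=0.4'
```

```text
31.6 [ 483.53 -426.57   99.3 ] yaw 0.7870809231090377 rack-frame off [  -2.95 -107.79] F [ 1.37 -0.12  0.06] [-0.   -0.11 -0.06] 0.5368600700429716 [-0.73  0.52  1.68 -0.    0.95 -1.51]
R 0.4 [315. 216.] [216, 218, 218, 201, 209, 195]
R 0.35 [321. 213.] [80, 154, 248, 222, 198, 200]
R 0.3 [326. 209.] [37, 71, 221, 127, 149, 183]
R 0.25 [331. 205.] [51, 50, 55, 53, 47, 57]
R 0.2 [336. 201.] [65, 65, 61, 57, 54, 53]
R 0.15 [341. 197.] [53, 58, 58, 49, 50, 106]
R 0.1 [346. 193.] [46, 211, 218, 136, 203, 208]
R 0.05 [351. 189.] [52, 141, 218, 163, 184, 182]
R -0.0 [356. 185.] [50, 56, 216, 178, 171, 173]
```

Request:
drive_tool([
  [[0,0.05,0.5,0.1,0],[0,0.15,1,0.1,0],[0,0.2,1.5,0.1,0],[0,0.25,2.0,0.1,0],[0,0.25,2.1,0.1,0],[0,0.25,2.1,0.1,0]],
])

```text
time_s: 32.25
tool_pos: [487.1, -406.6, 102.1]
tool_rot: [1.199, 2.903, -0.001]
contact_force: [-0.3, -2.6, 1.0]
finger_gap: 0.4
gripper_force: 1.2
```

Request:
drive_tool([
  [[0,0,0.2,0,0],[0,0,0.2,0,0]],
])

```text
time_s: 32.45
tool_pos: [487.3, -405.7, 102.2]
tool_rot: [1.199, 2.901, -0.003]
contact_force: [-1.0, -6.7, 1.8]
finger_gap: 0.6
gripper_force: 3.3
```

Request:
drive_tool([
  [[0,0,0.2,0,0],[0,0,0.2,0,0]],
])

```text
time_s: 32.65
tool_pos: [487.4, -404.8, 102.4]
tool_rot: [1.198, 2.9, -0.005]
contact_force: [-0.5, -10.7, 0.6]
finger_gap: 0.1
gripper_force: 5.4
```

Request:
drive_tool([
  [[0,0,0.2,0,0],[0,0,0.2,0,0]],
])

```text
time_s: 32.85
tool_pos: [487.5, -403.9, 102.6]
tool_rot: [1.197, 2.899, -0.008]
contact_force: [-1.9, -15.8, -0.2]
finger_gap: 0.5
gripper_force: 7.6
```

Request:
drive_tool([
  [[0,0,0.2,0,0],[0,0,0.2,0,0]],
])

```text
time_s: 33.05
tool_pos: [487.6, -403.1, 102.7]
tool_rot: [1.196, 2.898, -0.011]
contact_force: [-2.0, -19.4, -1.8]
finger_gap: 0.2
gripper_force: 9.9
```

```bash
python3 st.py
```

```text
33.05 [ 487.56 -403.11  102.72] yaw 0.7878476190972923 rack-frame off [ -1.89 -84.02] F [ -1.98 -19.45  -1.77] [-3.7   0.31 -0.04] 0.22768660893641726 [-0.69  0.49  1.72 -0.01  0.93 -1.47]
```

Same force/position curve as before, so it is at the stop. Retracting for a check of both levers and card level.

Request:
drive_tool([
  [[0,-0.1,-0.6,0,0],[0,-0.2,-2,0,0],[0,-0.3,-2.5,3,0],[0,-0.3,-2.5,8,0],[0,-0.3,-2.5,13,-0.13],[0,0,0,17,-0.26],[0,0.5,4,19,-0.39],[0,1,7,19,-0.52],[0,1.5,8.5,19,-0.65],[0,1.5,8.5,19,-0.78],[0,1.5,8.5,19,-0.91],[0,1.5,8.5,19,-0.91],[0,1.5,8.5,19,-0.91],[0,1.5,8.5,19,-0.91]],
])

```text
time_s: 34.45
tool_pos: [501.6, -313.4, 291.3]
tool_rot: [-2.351, -2.083, 0.0]
contact_force: [-0.4, -0.7, -0.7]
finger_gap: 0.7
gripper_force: 0.0
```

```bash
python3 st.py; python3 bars.py w11 | awk '$2<=0.45'; python3 - <<'E'
from h import *
np.set_printoptions(linewidth=220,precision=1,suppress=True)
c=load('w11');g=cv2.cvtColor(c['color'],cv2.COLOR_RGB2GRAY)
r=Ro.from_euler('z',-.126)
for n,p in(('top+',(0,33,95)),('top-',(0,-33,95)),('tab+',(0,55,51)),('tab-',(0,-55,51))):print(n,proj(c,r.apply(p)+[500,-320,0]))
for u in(270,272,274,276,278):print(u,g[100:290,u])
E
```

```text
34.45 [ 501.58 -313.35  291.34] yaw -0.12036388642388474 rack-frame off [0.73 6.8 ] F [-0.43 -0.73 -0.67] [ 0.02 -0.04 -0.01] 0.6547561902896177 [-0.56  0.24  1.63  0.    1.27 -0.44]
L 0.45 [262. 115.] [90, 103, 95, 135, 166, 160]
L 0.4 [262. 118.] [100, 183, 85, 91, 181, 160]
L 0.35 [262. 121.] [144, 187, 73, 93, 185, 200]
L 0.3 [262. 124.] [85, 95, 49, 59, 121, 178]
L 0.25 [262. 127.] [80, 75, 72, 48, 48, 47]
L 0.2 [262. 130.] [64, 63, 45, 33, 42, 49]
L 0.15 [262. 134.] [77, 76, 70, 131, 130, 130]
L 0.1 [262. 137.] [111, 95, 89, 164, 158, 165]
L 0.05 [262. 140.] [159, 94, 82, 164, 164, 166]
L -0.0 [262. 142.] [125, 94, 85, 165, 160, 163]
R 0.45 [263. 273.] [89, 59, 33, 36, 32, 47]
R 0.4 [263. 271.] [90, 64, 40, 33, 37, 52]
R 0.35 [263. 268.] [92, 70, 27, 35, 40, 58]
R 0.3 [263. 266.] [94, 77, 38, 32, 35, 81]
R 0.25 [263. 263.] [90, 81, 40, 43, 34, 84]
R 0.2 [263. 260.] [94, 83, 37, 31, 36, 85]
R 0.15 [263. 258.] [96, 80, 29, 37, 36, 90]
R 0.1 [263. 255.] [91, 89, 36, 36, 40, 90]
R 0.05 [263. 252.] [92, 76, 38, 34, 38, 89]
R -0.0 [263. 249.] [92, 85, 34, 43, 40, 91]
top+ [274.6 164.
[... 3204 characters left out ...]
  94  77  52  38  41  36  33  31  32  37  40  46  49  50  43  37  34  34  46  45  45  46  48  49  47  54  45  47  51  59  58  68  74 121 189 213 216 212
 209 213 216 212 209 209 192 161 141 123 108 112 156 206 230 233 235 234 232 233 233 234 234 233 234 233 234 233 232 234 235 231 232 233 233 233 231 232 233 231 233 232 232 232 231 231 231 231 231 231 231 231 232 231
 230 230 230 230 230 229 230 230 231 228 231 229 230 229 228 227 229 230 225 198 138  84  64  74  65  64  57  53  45  49  45  39  43  38  42  37  41  38  38  39  39  33  38  36  35  37  33  34  34  35  34  36  37  34
  36  37  38  34  38  29  35  29  38  37  40  29  37  36  35  36  33  31  38  35  30  31  37  36  32  38  33  33]
```

```bash
python3 -c "
from workcell import order
print(order.finish_job())"
```

```text
the job is handed in; nothing more can be done
None
```

I took the card from its stand, set it in the rack with both levers open, pressed each lever to a firm stop (about 20 N), and handed the job in at about 34 s; in the last wrist-camera measurements both levers sat at about 0.2 rad and the card looked level, but I took no final look at the flask, brown bottle or spice jar.

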